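# Scrub the nest cup, then hold the index plunger out

### The job

Clean the open metal cup on the indexing dial: take the brush from its stand, push it down to the bottom of the cup and draw it back up near the rim, twice over, then stand the brush back in its stand and let go of it. Then free the dial for turning: grip the red knob of the spring-loaded index plunger, pull it straight out, away from the dial, as far as it goes, and finish while holding it out there, not letting go. Leave the other things on the bench where they are.

Things in the scene. Friction and masses are not known exactly. Their poses are not given: they have to be found in the camera images.
- station: Fixed dial-index station, yaw varies. Origin on the bench on the axis of its round grey dial (180 mm diameter, top 65 mm above the bench; three low workpieces on it reach 85 mm). The metal cup stands on its +x axis, 50 mm from the dial axis; the index plunger lies on its -x axis. Aluminium base plate 20 mm thick, from x = -150 to +100 mm, y = -100 to +100 mm
- cup_floor (a point): Centre of the inner floor of the open metal cup on the dial, 70 mm above the bench; z up. Cup: straight round bore 56 mm diameter, 65 mm deep, wall 3 mm, rim 135 mm above the bench, blue ring at its foot; it is fixed
- knob (a point): Red plunger knob: level cylinder along the station's x, 24 mm diameter, 28 mm long, with a 30 mm flange, 5 mm thick, on its outer end. Origin mid-cylinder, 165 mm from the dial axis and 55 mm above the bench when home; axes as the station's. Pull it along the station's -x, away from the dial; grip from above across the station's y. It overhangs the base plate's end and cannot turn
- plunger (a joint): Plunger pull-out in m: 0 = home, pin in its seat hole in the dial's rim; 0.020 = fully back, at a hard stop. A spring pulls it home with 3 N at 0, rising evenly to 9 N at 0.020; no latch. It runs in an aluminium bracket 50 mm wide, top 78 mm above the bench, outer face 130 mm from the dial axis; 21 mm of bare stem (10 mm diameter) shows between bracket and knob when home
- brush: Long cup brush, 200 mm long, about 70 g (varies), standing upright, bristles down, in its stand; origin at the centre of its flat bottom end, z along the brush towards the handle. Stiff (rigid) bristle head 32 to 34 mm diameter, from 0 to 55 mm; steel stem 8 mm diameter; blue round handle 22 mm diameter from 115 to 200 mm
- stand_floor (a point): Centre of the inner floor of the grey brush stand, 5 mm above the bench. The stand is fixed: a round pot, bore 46 mm diameter, 55 mm deep, outside 62 mm, rim 60 mm above the bench
- screw_cup: Bystander: small orange cup with screws, 62 mm diameter, 45 mm high; origin at its underside
- puck_red: Bystander: red workpiece, 36 mm diameter, 25 mm high; origin at its underside
- puck_black: Bystander: black workpiece, 36 mm diameter, 25 mm high; origin at its underside
- screwdriver: Bystander: yellow-handled screwdriver lying on the bench, along its x axis
- wrench: Bystander: steel wrench lying on the bench, along its x axis
- valve: Bystander: white pneumatic valve 40 x 70 x 50 mm with a blue cap up to 68 mm; origin at its underside
- sensor: Bystander: black camera-like sensor 50 x 30 x 35 mm; origin at its underside
There are look-alikes about, which are no part of the job. There is more than one size of the brush; the job needs the smaller.

How it is judged:
On the way, in this order (a step that is already met when the one before it is completed fails the run):
1. the held brush goes down to the bottom of the cup (its end within 15 mm of the floor) (z of brush in the frame of cup_floor below 0.015 m and horizontal distance between brush and cup_floor below 0.018 m and contact force between the fingers and brush above 0.5 N), for 0.05 s.
2. it is drawn up (its end at least 35 mm above the cup floor, still over the cup) (z of brush in the frame of cup_floor above 0.035 m and horizontal distance between brush and cup_floor below 0.03 m and contact force between the fingers and brush above 0.5 N), for 0.05 s.
3. down to the bottom a second time (all of step 1), for 0.05 s.
4. and up a second time (all of step 2), for 0.05 s.
5. the brush stands in its stand again, let go (z of brush in the frame of stand_floor below 0.012 m and horizontal distance between brush and stand_floor below 0.012 m and angle between brush's own z axis and vertical below 0.35 rad and contact force between the fingers and brush below 0.1 N), for 0.2 s.
6. the plunger is pulled fully back (17 mm or more of its 20 mm) by the knob (value of joint plunger above 0.017 m and contact force between the fingers and plunger above 1 N), for 0.2 s.
At the end, for the whole second after the job is handed in: The fingers hold the red knob with the plunger pulled out at least 17 mm of its 20 mm through the last second; the brush stands released in its stand (end within 12 mm of the stand's floor and axis, leaning less than 0.35 rad) (all of step 5 and all of step 6); the arm keeps its last pose, push and grip.
It fails at once if a bystander is moved more than 30 mm (distance of any of screw_cup, puck_red, puck_black, screwdriver, wrench, valve, sensor from where it was at the start of the episode above 0.03 m).
It fails at once if the plunger is pulled out while the brush is away from its stand (value of joint plunger above 0.008 m and horizontal distance between brush and stand_floor above 0.03 m).
It also fails if it takes over 58 s, if anything falls off the work surface, if the arm or the gripper's body presses on something with over 40 N, if the wrist force passes 120 N, or if a joint passes its speed limit or range.

### The arm

A 7-joint arm with a two-finger parallel gripper is mounted at the origin on the work surface. World frame = base frame: x ahead of the robot, y to its left, z up, the work surface at z = 0. Lengths are in m, angles in rad, forces in N, time in s.
With the tool pointing down it reaches from about 0.425 to 0.825 m from the base axis. Payload 3.6 kg.
Tool frame: the origin (TCP) lies at the very end of the fingers, on their centre line; the grasp point (between the pads) lies 19 mm behind it; z points along the fingers, y is the direction in which the jaws open and shut (so a half turn about z gives the same grasp; the last joint's range is limited). The gripper opens to 93 mm and grips with 3 to 60 N. Pads are 15 mm wide; open, the fingers measure 128 mm over their backs; the gripper's body (75 mm by 188 mm) begins 65 mm behind the grasp point.
Start: joints at [-1.151, 0.615, -0.013, 1.423, 0.008, 1.103, -0.04], TCP at [0.28, 0.586, 0.219] pointing down, gripper open.
Joint ranges: [-3.12, 3.12], [-0.3, 2.06], [-1.34, 1.32], [0.26, 2.42], [-1.36, 4.5], [0.01, 1.98], [-2.84, 2.84]. Speed limits (rad/s): [2.79, 2.79, 3.14, 3.14, 3.14, 3.14, 3.14].

### API

Orientations are given as a 3x3 rotation matrix whose columns are the frame's x, y, z axes.
In Python, from plant import * gives the robot as it stands.
- The arm moves only by the tool jog_arm, never from a script. Its argument "moves" is a list of rows, each an object of numbers: "dx", "dy", "dz": the shift along the tool's x, y, z in cm; "wx", "wy", "wz": the turn, a rotation vector about the tool's x, y, z in rad; "grip": the finger opening in cm, from 0 to 9.3. In form: [{"dx": .., "dy": .., "dz": .., "wx": .., "wy": .., "wz": .., "grip": ..}, ...]. A call has exactly 10 rows; each row is the pose to reach, as a shift and turn from the pose measured when the call began, along the tool's axes at that moment; what a row does not reach only later rows make up. A row lasts 1/10 s, in which the tool goes at most 50 mm and 8.59 degrees, less where a joint would pass 70% of its speed; a pose out of reach is approached as far as the arm can. A call with a gripper value outside its range is refused whole. The fingers move at their own pace and stop on an object; the grip force is fixed at half the most. Time passes only in rows, so rows that repeat a pose let the fingers close, or fill a call up. It gives the time, the measured TCP pose, the force and the opening at its end, in the units of the state.
- observe(): the state, without advancing time (a new reading comes with each control period).
- camera(name): name is "scene" or "top" or "wrist"; returns a dict with "img" (384x512x3 uint8, blue, green, red), "range_z" (384x512 float32, m along the optical axis (not along the pixel's ray), 0 where there is no reading), "fx", "fy", "cx", "cy" (pixels), "T" (4x4, takes a point from camera to world coordinates); the wrist camera has in their place "T_tool_cam" (4x4, takes a point from camera to tool coordinates, whose origin is the TCP and whose axes are the flange's). Camera axes: x right, y down, z forward; pixel columns grow to the right and rows downward; lengths in m; the calibration is good to about 2 mm. A picture is of the moment at which its call begins: read the wrist's pose just before it.
- hand_in(): hands the job in, once; it reports no verdict.
Trained networks look in a picture, given as the dict that the camera call returned (one of the last four; its "shot" number tells which), for a name from the list of things; names that differ only in an ending like _2 or _b are one class to them, and where a whole thing is asked for, a point or a joint stands for the part that bears it (a point fixed in the world has none). Each returns a list of dicts, best first, with "confidence" (0 to 1); they miss things now and then, are a little off and sometimes report something else, mostly with a low value. They report only what shows in the picture. A call takes as long as a camera call. They do not tell look-alikes from the thing itself.
- search_frame(picture, query): "location" ([x, y, z] in m, in world coordinates, good to about 4 mm: the middle of the surface that is visible of it).
- trace(picture, query): "region" (384x512 bool, what is visible of it).
- spot_point(picture, query): "location" ([x, y, z] in m, in world coordinates, good to about 4 mm: a listed point, or the origin of a listed thing).
The state is a dict: "clock": time; "qpos": joint angles; "dq": joint speeds; "tau": joint torques, N m; "tool_pos": TCP position; "ee_rot": TCP orientation; "force": force on the tool from outside, world axes, zero at the start; "ft_torque": the same for the moment, N m; "width": opening from 0.0 (shut) to 1.0 (fully open).
Only numpy, scipy, OpenCV 4.12 (cv2) and the standard library are available. Lean on these libraries where they do the work, as an engineer would, in place of code of your own. Each camera call takes 0.05 s, during which the arm holds its last target.

## Working session

There is one attempt and no reset: what is moved stays moved. The work goes in short steps, Python scripts to look and compute and a tool call to move; the robot and the scene stay as the last step left them, time stands still between calls to the robot, and variables do not carry over. Pictures are saved under pics/ and viewed, and the job is handed in when it is done.

Besides the shell and the picture viewer there is one more tool, called after ">>>" as name(argument=value, ...) on one line, values as JSON. jog_arm: Moves the arm, as the interface text tells. Its arguments: {"type":"object","properties":{"moves":{"type":"array"}},"required":["moves"]}

```bash
ls; mkdir -p pics; cat > h.py <<'E'
from plant import *
import numpy as np, cv2
E
python3 - <<'E'
from h import *
s=observe(); print({k:np.round(v,3).tolist() if not isinstance(v,dict) else v for k,v in s.items()})
for n in ["scene","top"]:
    p=camera(n); cv2.imwrite(f"pics/{n}0.png",p["img"]); print(n,p["shot"],np.round(p["T"],3).tolist(),p["fx"])
    for q in ["station","cup_floor","knob","brush","stand_floor","screw_cup","valve","sensor"]:
        print(q,[(np.round(r["location"],3).tolist(),round(r["confidence"],2)) for r in spot_point(p,q)])
E
```

```text
pics
{'clock': 0.0, 'qpos': [-1.151, 0.616, -0.013, 1.425, 0.008, 1.103, -0.04], 'dq': [0.001, -0.001, -0.001, 0.001, -0.002, -0.0, -0.001], 'tau': [0.0, -45.893, 0.209, -16.574, -0.061, 0.02, 0.0], 'tool_pos': [0.28, 0.586, 0.217], 'ee_rot': [[-0.902, 0.431, -0.001], [0.431, 0.902, -0.002], [-0.0, -0.003, -1.0]], 'force': [-0.118, -0.513, -0.235], 'ft_torque': [-0.072, 0.034, -0.018], 'width': 0.998}
scene 1 [[0.657, 0.597, -0.461, 1.048], [0.754, -0.513, 0.41, -0.432], [0.008, -0.617, -0.787, 0.908], [0.0, 0.0, 0.0, 1.0]] 365.80628655624844
station [([0.544, 0.015, -0.001], 0.86)]
cup_floor [([0.558, -0.03, 0.069], 0.63)]
knob [([0.496, 0.174, 0.054], 0.57), ([0.474, -0.271, 0.007], 0.43), ([0.558, -0.03, 0.071], 0.22)]
brush [([0.477, -0.273, 0.006], 0.58), ([0.604, -0.378, 0.003], 0.57)]
stand_floor [([0.475, -0.267, 0.006], 0.87)]
screw_cup [([0.508, -0.375, 0.001], 0.74)]
valve [([0.746, 0.002, 0.0], 0.88)]
sensor [([0.604, 0.408, -0.0], 0.71)]
top 2 [[-0.02, -0.982, 0.19, 0.39], [-1.0, 0.015, -0.025, 0.022], [0.022, -0.191, -0.981, 0.981], [0.0, 0.0, 0.0, 1.0]] 355.5670253522815
station []
cup_floor [([0.558, -0.027, 0.069], 0.96), ([0.676, -0.191, -0.002], 0.45)]
knob [([0.499, 0.17, 0.053], 0.54)]
brush [([0.473, -0.271, 0.004], 0.73), ([0.606, -0.374, -0.005], 0.67), ([0.56, -0.029, 0.072], 0.49)]
stand_floor [([0.478, -0.271, 0.009], 0.73), ([0.392, -0.289, -0.002], 0.61), ([0.674, -0.192, -0.006], 0.46)]
screw_cup [([0.505, -0.378, -0.001], 0.58)]
valve [([0.743, 0.004, -0.002], 0.63)]
sensor [([0.6, 0.409, -0.003], 0.86)]
```

View pics/scene0.png

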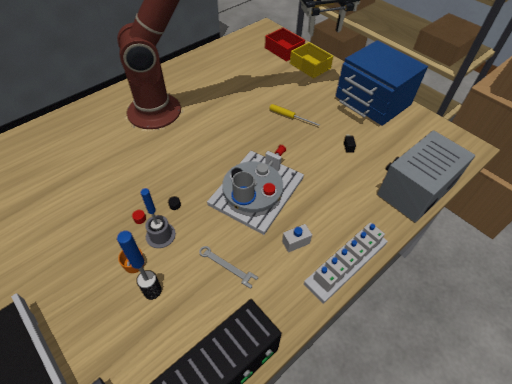

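View pics/top0.png

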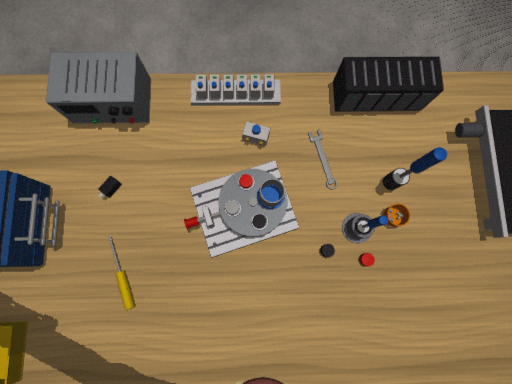

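The scene picture shows the stand with the small brush at about (158,232), and the large look-alike brush at (148,285). The cup is on the dial at (243,187) and the red knob at (281,151). Next I refine these positions with depth.

```bash
cat >> h.py <<'E'
from scipy.optimize import least_squares
def cloud(p):
    z=p["range_z"]; v,u=np.mgrid[:384,:512]
    P=np.stack([(u-p["cx"])*z/p["fx"],(v-p["cy"])*z/p["fy"],z,np.ones_like(z)],-1)
    T=p["T"] if "T" in p else None
    W=(P@T.T)[...,:3]; W[z==0]=np.nan
    return W
def circ(xy,r=None):
    c0=xy.mean(0)
    if r is None:
        s=least_squares(lambda q:np.hypot(*(xy-q[:2]).T)-q[2],[*c0,.02],loss='soft_l1',f_scale=.001); return s.x
    s=least_squares(lambda q:np.hypot(*(xy-q[:2]).T)-r,c0,loss='soft_l1',f_scale=.001); return s.x
E
python3 - <<'E'
from h import *
for n in ["scene","top"]:
    p=camera(n); W=cloud(p); im=p["img"].astype(int); b,g,r=im[...,0],im[...,1],im[...,2]
    print(n)
    # brush handle
    blue=(b>1.6*r)&(b>60)
    m=blue&(np.hypot(W[...,0]-.475,W[...,1]+.27)<.07)&(W[...,2]>.1)
    Q=W[m]; print("handle",len(Q),Q.min(0).round(3),Q.max(0).round(3))
    for lo in (.115,.135,.155,.175):
        q=Q[(Q[:,2]>lo)&(Q[:,2]<lo+.02)]
        if len(q)>5: print(lo,len(q),q.mean(0).round(4),circ(q[:,:2],.011).round(4))
    q=Q[Q[:,2]>.199]; print("top",len(q),q.mean(0).round(4) if len(q) else 0, np.percentile(Q[:,2],99))
    d=np.hypot(W[...,0]-.475,W[...,1]+.27)
    q=W[(d<.04)&(abs(W[...,2]-.06)<.004)]; print("stand rim",len(q),circ(q[:,:2]).round(4), circ(q[:,:2],.027).round(4))
    d=np.hypot(W[...,0]-.558,W[...,1]+.029)
    q=W[(d<.045)&(W[...,2]>.131)&(W[...,2]<.14)]; print("cup rim",len(q),circ(q[:,:2]).round(4),q.mean(0).round(4))
    d=np.hypot(W[...,0]-.543,W[...,1]-.019)
    q=W[(d<.12)&(abs(W[...,2]-.055)<.007)&(d>.08)]
    red=(r>2*g)&(r>2*b)&(r>60)
    m=red&(np.hypot(W[...,0]-.496,W[...,1]-.174)<.04); Q=W[m]; 
    print("knob",len(Q),Q.mean(0).round(4),Q.min(0).round(4),Q.max(0).round(4))
    q=Q[Q[:,2]>.06]
    c=q[:,:2].mean(0); U=np.linalg.svd(q[:,:2]-c)[2]; print(c.round(4),U[0])
    q=W[(d<.094)&(abs(W[...,2]-.065)<.003)]; print("dial",len(q),q.mean(0).round(4))
    # base plate
    m=(W[...,2]>.012)&(W[...,2]<.024)&(d<.2)
    q=W[m][:,:2]; rect=cv2.minAreaRect((q*1000).astype(np.float32)); print("plate",rect)
    cv2.imwrite(f"pics/{n}_plate.png",(m*255).astype(np.uint8))
E
```

```text
scene
handle 181 [ 0.468 -0.282  0.111] [ 0.487 -0.262  0.207]
0.115 19 [ 0.4842 -0.2736  0.1297] [ 0.4743 -0.2717]
0.135 31 [ 0.4838 -0.2744  0.1457] [ 0.4741 -0.2717]
0.155 35 [ 0.4833 -0.2739  0.165 ] [ 0.474  -0.2709]
0.175 37 [ 0.4838 -0.2733  0.1853] [ 0.4743 -0.2708]
top 46 [ 0.4779 -0.2718  0.2038] 0.20634392096067952
stand rim 259 [ 0.4775 -0.2721  0.0245] [ 0.477  -0.2719]
cup rim 90 [ 0.5599 -0.0319  0.0293] [ 0.5595 -0.0326  0.1344]
knob 67 [0.4984 0.1763 0.0639] [0.4833 0.16   0.0515] [0.5106 0.1949 0.0703]
[0.4974 0.1756] [ 0.31474125 -0.94917751]
dial 1155 [0.5533 0.0189 0.0652]
plate ((569.5146484375, 49.98828125), (268.8038635253906, 254.11021423339844), 17.604923248291016)
top
handle 75 [ 0.464 -0.282  0.127] [ 0.483 -0.262  0.208]
top 73 [ 0.4737 -0.2715  0.2049] 0.20835497399025682
stand rim 277 [ 0.4752 -0.2736  0.0242] [ 0.4754 -0.2752]
cup rim 94 [ 0.5576 -0.0332  0.0293] [ 0.5573 -0.0325  0.1345]
knob 118 [0.492  0.1742 0.0643] [0.477  0.1555 0.0539] [0.5057 0.1919 0.0707]
[0.4924 0.1745] [-0.27093776  0.96259687]
dial 2156 [0.5361 0.0227 0.0648]
plate ((577.9890747070312, 51.15470886230469), (289.53546142578125, 250.39779663085938), 17.581806182861328)
```

```bash
cat >> h.py <<'E'
from scipy.spatial.transform import Rotation as R
YAW=np.deg2rad(-72.4)
def tgt(xyz, yang=17.6):
    """print shift (cm) and rotvec in the tool frame to reach xyz with tool y at angle yang, pointing down"""
    s=observe(); Rt=s["ee_rot"]; a=np.deg2rad(yang); y=np.array([np.cos(a),np.sin(a),0]); z=np.array([0,0,-1.]); x=np.cross(y,z)
    D=np.stack([x,y,z],1)
    d=Rt.T@(np.array(xyz)-s["tool_pos"])*100; w=R.from_matrix(Rt.T@D).as_rotvec()
    print("t",round(s["clock"],2),"tcp",np.round(s["tool_pos"],4),"F",np.round(s["force"],1),"w",round(s["width"],3),"-> d",d.round(2),"w",w.round(3))
E
python3 - <<'E'
from h import *
p=camera("scene"); W=cloud(p)
m=(np.hypot(W[...,0]-.605,W[...,1]+.376)<.08)&(W[...,2]>.1); print(W[m].min(0),W[m].max(0))
tgt([.5,.3,.32]); tgt([.56,.12,.30]); tgt([.55,-.1,.30]); tgt([.475,-.2715,.28])
E
```

```text
[ 0.59039859 -0.39168261  0.10236462] [ 0.62088569 -0.36159104  0.28021275]
t 1.05 tcp [0.2802 0.5865 0.2187] F [0.4 0.5 0.4] w 0.998 -> d [-32.18 -16.37 -10.13] w [-0.     0.     0.818]
t 1.05 tcp [0.2802 0.5865 0.2187] F [0.4 0.5 0.4] w 0.998 -> d [-45.35 -30.03  -8.13] w [-0.     0.     0.818]
t 1.05 tcp [0.2802 0.5865 0.2187] F [0.4 0.5 0.4] w 0.998 -> d [-53.94 -50.31  -8.13] w [-0.     0.     0.818]
t 1.05 tcp [0.2802 0.5865 0.2187] F [0.4 0.5 0.4] w 0.998 -> d [-54.56 -69.02  -6.13] w [-0.     0.     0.818]
```

>>> jog_arm(moves=[{"dx": -4, "dy": -2, "dz": -2, "wx": 0, "wy": 0, "wz": 0.1, "grip": 9.3}, {"dx": -8, "dy": -4, "dz": -4, "wx": 0, "wy": 0, "wz": 0.2, "grip": 9.3}, {"dx": -12, "dy": -6, "dz": -6, "wx": 0, "wy": 0, "wz": 0.3, "grip": 9.3}, {"dx": -16, "dy": -8, "dz": -8, "wx": 0, "wy": 0, "wz": 0.4, "grip": 9.3}, {"dx": -20, "dy": -10, "dz": -9, "wx": 0, "wy": 0, "wz": 0.5, "grip": 9.3}, {"dx": -24, "dy": -12, "dz": -9, "wx": 0, "wy": 0, "wz": 0.6, "grip": 9.3}, {"dx": -28, "dy": -14, "dz": -9, "wx": 0, "wy": 0, "wz": 0.7, "grip": 9.3}, {"dx": -32, "dy": -16.5, "dz": -9, "wx": 0, "wy": 0, "wz": 0.8, "grip": 9.3}, {"dx": -36, "dy": -20, "dz": -9, "wx": 0, "wy": 0, "wz": 0.818, "grip": 9.3}, {"dx": -40, "dy": -24, "dz": -9, "wx": 0, "wy": 0, "wz": 0.818, "grip": 9.3}])

```text
clock: 2.05
tool_pos: [0.5352, 0.2051, 0.3086]
ee_rot: [[-0.302, 0.953, 0.001], [0.953, 0.302, 0.0], [-0.0, 0.0, -1.0]]
force: [-0.3, -1.0, 0.7]
width: 1.0
```

```bash
python3 - <<'E'
from h import *
tgt([.55,-.1,.30]); tgt([.475,-.2715,.28])
E
```

```text
t 2.05 tcp [0.5352 0.2051 0.3086] F [-0.3 -1.   0.7] w 1.0 -> d [-29.53  -7.82   0.86] w [0. 0. 0.]
t 2.05 tcp [0.5352 0.2051 0.3086] F [-0.3 -1.   0.7] w 1.0 -> d [-43.6  -20.16   2.86] w [0. 0. 0.]
```

>>> jog_arm(moves=[{"dx": -4, "dy": -1, "dz": 0, "wx": 0, "wy": 0, "wz": 0, "grip": 9.3}, {"dx": -8.5, "dy": -2.5, "dz": 0, "wx": 0, "wy": 0, "wz": 0, "grip": 9.3}, {"dx": -13, "dy": -4.5, "dz": 0, "wx": 0, "wy": 0, "wz": 0, "grip": 9.3}, {"dx": -17.5, "dy": -6.5, "dz": 0, "wx": 0, "wy": 0, "wz": 0, "grip": 9.3}, {"dx": -22, "dy": -9, "dz": 0, "wx": 0, "wy": 0, "wz": 0, "grip": 9.3}, {"dx": -26.5, "dy": -11, "dz": 0, "wx": 0, "wy": 0, "wz": 0, "grip": 9.3}, {"dx": -31, "dy": -13.5, "dz": 1, "wx": 0, "wy": 0, "wz": 0, "grip": 9.3}, {"dx": -35, "dy": -16, "dz": 2, "wx": 0, "wy": 0, "wz": 0, "grip": 9.3}, {"dx": -39.5, "dy": -18, "dz": 2.8, "wx": 0, "wy": 0, "wz": 0, "grip": 9.3}, {"dx": -43.6, "dy": -20.2, "dz": 2.8, "wx": 0, "wy": 0, "wz": 0, "grip": 9.3}])

```text
clock: 3.05
tool_pos: [0.4738, -0.273, 0.2797]
ee_rot: [[-0.303, 0.953, -0.001], [0.953, 0.303, 0.001], [0.001, -0.0, -1.0]]
force: [0.0, -0.5, 0.7]
width: 1.002
```

```bash
python3 - <<'E'
from h import *
tgt([.475,-.2715,.151])
s=observe();p=camera("wrist"); cv2.imwrite("pics/w1.png",p["img"])
TT=np.eye(4);TT[:3,:3]=s["ee_rot"];TT[:3,3]=s["tool_pos"];p["T"]=TT@p["T_tool_cam"]
W=cloud(p); q=W[(np.hypot(W[...,0]-.475,W[...,1]+.27)<.03)&(W[...,2]>.198)&(W[...,2]<.215)]
print(len(q),q.mean(0),circ(q[:,:2]))
q=W[(np.hypot(W[...,0]-.475,W[...,1]+.27)<.04)&(abs(W[...,2]-.06)<.003)];print("rim",len(q),circ(q[:,:2],.027))
E
```

```text
t 3.05 tcp [ 0.4738 -0.273   0.2797] F [ 0.  -0.5  0.7] w 1.002 -> d [ 0.09  0.16 12.87] w [-0.    -0.001  0.   ]
674 [ 0.47422944 -0.27070369  0.20475987] [ 0.47424842 -0.27076285  0.00759136]
rim 1327 [ 0.47752272 -0.27525657]
```

View pics/w1.png

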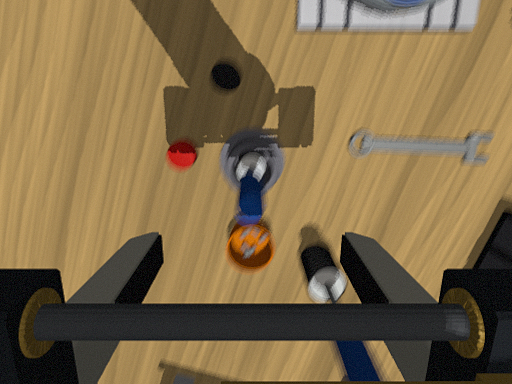

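The wrist picture shows the small brush standing upright in its stand, handle at (250,200), with the large brush clear to the right at (322,285). I descend now and grip.

>>> jog_arm(moves=[{"dx": 0.1, "dy": 0.1, "dz": 2, "wx": 0, "wy": 0, "wz": 0, "grip": 9.3}, {"dx": 0.1, "dy": 0.1, "dz": 5, "wx": 0, "wy": 0, "wz": 0, "grip": 9.3}, {"dx": 0.1, "dy": 0.1, "dz": 8, "wx": 0, "wy": 0, "wz": 0, "grip": 9.3}, {"dx": 0.1, "dy": 0.1, "dz": 11, "wx": 0, "wy": 0, "wz": 0, "grip": 7}, {"dx": 0.1, "dy": 0.1, "dz": 12.9, "wx": 0, "wy": 0, "wz": 0, "grip": 5}, {"dx": 0.1, "dy": 0.1, "dz": 12.9, "wx": 0, "wy": 0, "wz": 0, "grip": 0}, {"dx": 0.1, "dy": 0.1, "dz": 12.9, "wx": 0, "wy": 0, "wz": 0, "grip": 0}, {"dx": 0.1, "dy": 0.1, "dz": 12.9, "wx": 0, "wy": 0, "wz": 0, "grip": 0}, {"dx": 0.1, "dy": 0.1, "dz": 12.9, "wx": 0, "wy": 0, "wz": 0, "grip": 0}, {"dx": 0.1, "dy": 0.1, "dz": 12.9, "wx": 0, "wy": 0, "wz": 0, "grip": 0}])

```text
clock: 4.1
tool_pos: [0.4704, -0.2845, 0.1526]
ee_rot: [[-0.289, 0.957, -0.0], [0.957, 0.289, -0.01], [-0.01, -0.003, -1.0]]
force: [-0.5, -0.2, -0.8]
width: 0.444
```

```bash
python3 - <<'E'
from h import *
tgt([.475,-.2715,.36])
E
```

```text
t 4.1 tcp [ 0.4704 -0.2845  0.1526] F [-0.5 -0.2 -0.8] w 0.444 -> d [  0.91   0.75 -20.75] w [-0.003  0.01  -0.014]
```

```bash
python3 - <<'E'
from h import *
s=observe(); print(s["qpos"],s["dq"],s["tau"])
for n in ["wrist","scene"]:
    p=camera(n); cv2.imwrite(f"pics/{n}2.png",p["img"])
cv2.imwrite("pics/scene2c.png",cv2.resize(p["img"][120:320,60:330],None,fx=2.8,fy=2.8))
s=observe(); print(s["tool_pos"],s["width"],s["force"])
E
```

```text
[ 0.27259675  0.55329748  0.34694964  1.81165821 -0.23644283  0.81228856
  1.02771451] [ 0.00209597  0.00604375 -0.00197189  0.00464311  0.0001335  -0.00180879
  0.00186273] [-1.23227815e-03 -3.85369956e+01  3.55243675e+00 -1.31512660e+01
  5.27225289e-03  5.55381062e-02 -4.69258939e-04]
[ 0.47022541 -0.28435622  0.15218846] 0.3590904413906146 [-0.21448297 -0.01593393  0.17381607]
```

View pics/wrist2.png

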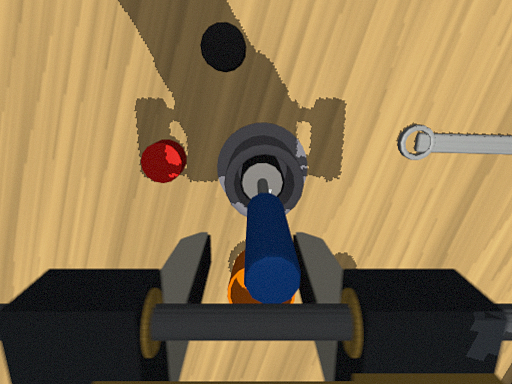

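View pics/scene2c.png

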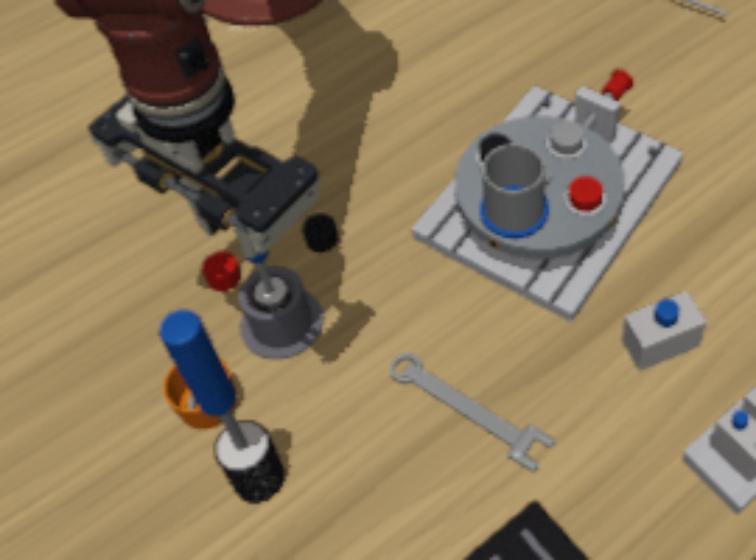

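The tool has settled about 12 mm off the commanded pose with no force on it. I hold the fingers open and correct the position before gripping.

>>> jog_arm(moves=[{"dx": 0.2, "dy": 0.2, "dz": 0, "wx": 0, "wy": 0.01, "wz": -0.014, "grip": 5}, {"dx": 0.5, "dy": 0.4, "dz": 0, "wx": 0, "wy": 0.01, "wz": -0.014, "grip": 5}, {"dx": 0.9, "dy": 0.7, "dz": 0, "wx": 0, "wy": 0.01, "wz": -0.014, "grip": 5}, {"dx": 0.9, "dy": 0.7, "dz": 0, "wx": 0, "wy": 0.01, "wz": -0.014, "grip": 5}, {"dx": 0.9, "dy": 0.7, "dz": 0, "wx": 0, "wy": 0.01, "wz": -0.014, "grip": 5}, {"dx": 0.9, "dy": 0.7, "dz": 0, "wx": 0, "wy": 0.01, "wz": -0.014, "grip": 5}, {"dx": 0.9, "dy": 0.7, "dz": 0, "wx": 0, "wy": 0.01, "wz": -0.014, "grip": 5}, {"dx": 0.9, "dy": 0.7, "dz": 0, "wx": 0, "wy": 0.01, "wz": -0.014, "grip": 5}, {"dx": 0.9, "dy": 0.7, "dz": 0, "wx": 0, "wy": 0.01, "wz": -0.014, "grip": 5}, {"dx": 0.9, "dy": 0.7, "dz": 0, "wx": 0, "wy": 0.01, "wz": -0.014, "grip": 5}])

```text
clock: 5.2
tool_pos: [0.4743, -0.2738, 0.1521]
ee_rot: [[-0.302, 0.953, -0.004], [0.953, 0.302, -0.0], [0.001, -0.004, -1.0]]
force: [0.5, 0.2, 0.6]
width: 0.537
```

```bash
python3 - <<'E'
from h import *
print(observe()["qpos"].round(3),observe()["dq"].round(3));tgt([.4745,-.271,.151])
E
```

```text
[ 0.261  0.554  0.339  1.811 -0.238  0.82   1.025] [-0.001 -0.003  0.001  0.001 -0.     0.002  0.   ]
t 5.2 tcp [ 0.4743 -0.2738  0.1521] F [0.5 0.2 0.6] w 0.537 -> d [0.26 0.11 0.11] w [-0.004 -0.001 -0.   ]
```

>>> jog_arm(moves=[{"dx": 0.3, "dy": 0.1, "dz": 0.1, "wx": 0, "wy": 0, "wz": 0, "grip": 4}, {"dx": 0.3, "dy": 0.1, "dz": 0.1, "wx": 0, "wy": 0, "wz": 0, "grip": 0}, {"dx": 0.3, "dy": 0.1, "dz": 0.1, "wx": 0, "wy": 0, "wz": 0, "grip": 0}, {"dx": 0.3, "dy": 0.1, "dz": 0.1, "wx": 0, "wy": 0, "wz": 0, "grip": 0}, {"dx": 0.3, "dy": 0.1, "dz": 0.1, "wx": 0, "wy": 0, "wz": 0, "grip": 0}, {"dx": 0.3, "dy": 0.1, "dz": 0.1, "wx": 0, "wy": 0, "wz": 0, "grip": 0}, {"dx": 0.3, "dy": 0.1, "dz": 0.1, "wx": 0, "wy": 0, "wz": 0, "grip": 0}, {"dx": 0.3, "dy": 0.1, "dz": 0.1, "wx": 0, "wy": 0, "wz": 0, "grip": 0}, {"dx": 0.3, "dy": 0.1, "dz": 0.1, "wx": 0, "wy": 0, "wz": 0, "grip": 0}, {"dx": 0.3, "dy": 0.1, "dz": 0.1, "wx": 0, "wy": 0, "wz": 0, "grip": 0}])

```text
clock: 6.2
tool_pos: [0.4744, -0.2707, 0.1511]
ee_rot: [[-0.302, 0.953, -0.004], [0.953, 0.302, -0.0], [0.001, -0.004, -1.0]]
force: [0.4, -0.2, 0.1]
width: 0.228
```

```bash
python3 - <<'E'
from h import *
tgt([.4745,-.271,.36])
E
```

```text
t 6.2 tcp [ 0.4744 -0.2707  0.1511] F [ 0.4 -0.2  0.1] w 0.228 -> d [-2.000e-02 -7.000e-02 -2.089e+01] w [-0.004 -0.001 -0.   ]
```

>>> jog_arm(moves=[{"dx": 0, "dy": 0, "dz": -1, "wx": 0, "wy": 0, "wz": 0, "grip": 0}, {"dx": 0, "dy": 0, "dz": -3, "wx": 0, "wy": 0, "wz": 0, "grip": 0}, {"dx": 0, "dy": 0, "dz": -5, "wx": 0, "wy": 0, "wz": 0, "grip": 0}, {"dx": 0, "dy": 0, "dz": -7.5, "wx": 0, "wy": 0, "wz": 0, "grip": 0}, {"dx": 0, "dy": 0, "dz": -10, "wx": 0, "wy": 0, "wz": 0, "grip": 0}, {"dx": 0, "dy": 0, "dz": -12.5, "wx": 0, "wy": 0, "wz": 0, "grip": 0}, {"dx": 0, "dy": 0, "dz": -15, "wx": 0, "wy": 0, "wz": 0, "grip": 0}, {"dx": 0, "dy": 0, "dz": -16.5, "wx": 0, "wy": 0, "wz": 0, "grip": 0}, {"dx": 0, "dy": 0, "dz": -17, "wx": 0, "wy": 0, "wz": 0, "grip": 0}, {"dx": 0, "dy": 0, "dz": -17, "wx": 0, "wy": 0, "wz": 0, "grip": 0}])

```text
clock: 7.2
tool_pos: [0.475, -0.2707, 0.3218]
ee_rot: [[-0.302, 0.953, -0.003], [0.953, 0.302, -0.001], [-0.0, -0.003, -1.0]]
force: [0.7, 0.0, -0.5]
width: 0.231
```

```bash
python3 - <<'E'
from h import *
tgt([.5588,-.0322,.32])
p=camera("scene"); cv2.imwrite("pics/s3.png",cv2.resize(p["img"][60:320,60:330],None,fx=2.2,fy=2.2))
W=cloud(p); im=p["img"].astype(int); b,g,r=im[...,0],im[...,1],im[...,2]
d=np.hypot(W[...,0]-.4745,W[...,1]+.271); 
for lo in np.arange(.15,.36,.02):
    q=W[(d<.05)&(W[...,2]>=lo)&(W[...,2]<lo+.02)]; print(lo.round(2),len(q),q.mean(0).round(4) if len(q) else 0, q[:,2].min().round(4) if len(q) else 0)
E
```

```text
t 7.2 tcp [ 0.475  -0.2707  0.3218] F [ 0.7  0.  -0.5] w 0.231 -> d [20.21 15.2   0.13] w [-0.003  0.    -0.   ]
0.15 0 0 0
0.17 44 [ 0.4876 -0.275   0.1845] 0.1771
0.19 72 [ 0.4875 -0.2747  0.2002] 0.1902
0.21 110 [ 0.4841 -0.2746  0.2223] 0.2105
0.23 94 [ 0.4778 -0.2719  0.2335] 0.23
0.25 20 [ 0.4782 -0.2723  0.2607] 0.2514
0.27 17 [ 0.4777 -0.2721  0.2774] 0.271
0.29 54 [ 0.483  -0.2735  0.3013] 0.2915
0.31 57 [ 0.4804 -0.2777  0.3214] 0.3103
0.33 124 [ 0.4847 -0.2747  0.3401] 0.3301
0.35 124 [ 0.485  -0.2757  0.3594] 0.3501
```

View pics/s3.png

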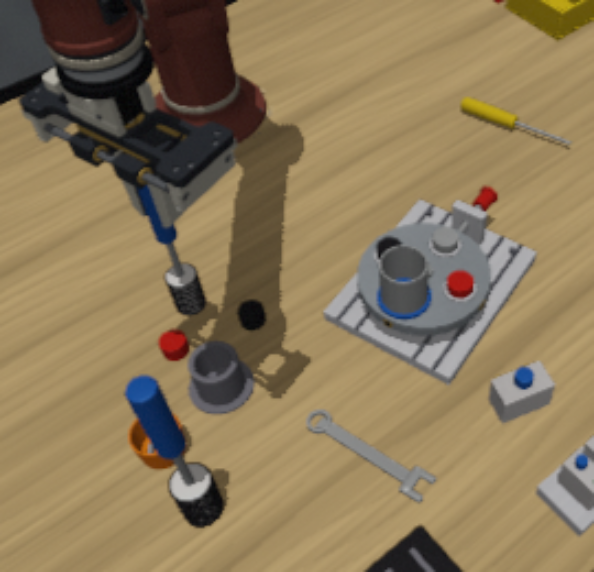

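The brush hangs vertically from the gripper, with its bottom at about 0.176 m and clear of the stand. I carry it over the cup.

>>> jog_arm(moves=[{"dx": 1.5, "dy": 1.1, "dz": 0, "wx": 0, "wy": 0, "wz": 0, "grip": 0}, {"dx": 4, "dy": 3, "dz": 0, "wx": 0, "wy": 0, "wz": 0, "grip": 0}, {"dx": 7, "dy": 5.3, "dz": 0, "wx": 0, "wy": 0, "wz": 0, "grip": 0}, {"dx": 10, "dy": 7.5, "dz": 0, "wx": 0, "wy": 0, "wz": 0, "grip": 0}, {"dx": 13, "dy": 9.8, "dz": 0, "wx": 0, "wy": 0, "wz": 0, "grip": 0}, {"dx": 16, "dy": 12, "dz": 0, "wx": 0, "wy": 0, "wz": 0, "grip": 0}, {"dx": 18.5, "dy": 14, "dz": 0, "wx": 0, "wy": 0, "wz": 0, "grip": 0}, {"dx": 20, "dy": 15, "dz": 0, "wx": 0, "wy": 0, "wz": 0, "grip": 0}, {"dx": 20.2, "dy": 15.2, "dz": 0, "wx": 0, "wy": 0, "wz": 0, "grip": 0}, {"dx": 20.2, "dy": 15.2, "dz": 0, "wx": 0, "wy": 0, "wz": 0, "grip": 0}])

```text
clock: 8.25
tool_pos: [0.5579, -0.0322, 0.3194]
ee_rot: [[-0.303, 0.953, -0.007], [0.953, 0.303, -0.001], [0.001, -0.007, -1.0]]
force: [-0.5, -0.1, -1.2]
width: 0.234
```

```bash
python3 - <<'E'
from h import *
tgt([.5588,-.0322,.222])
s=observe();p=camera("wrist"); cv2.imwrite("pics/w4.png",p["img"])
TT=np.eye(4);TT[:3,:3]=s["ee_rot"];TT[:3,3]=s["tool_pos"];p["T"]=TT@p["T_tool_cam"]
W=cloud(p)
q=W[(np.hypot(W[...,0]-.5588,W[...,1]+.032)<.045)&(abs(W[...,2]-.135)<.003)];print("rim",len(q),circ(q[:,:2],.0295),circ(q[:,:2]))
q=W[(np.hypot(W[...,0]-.5588,W[...,1]+.032)<.045)&(W[...,2]>.18)&(W[...,2]<.226)];print("head",len(q),circ(q[:,:2],.0165) if len(q)else 0)
E
```

```text
t 8.25 tcp [ 0.5579 -0.0322  0.3194] F [-0.5 -0.1 -1.2] w 0.234 -> d [-0.04  0.15  9.74] w [-0.007 -0.001  0.   ]
rim 405 [ 0.55901538 -0.0317646 ] [ 0.55895894 -0.03146948  0.02915587]
head 396 [ 0.55733308 -0.03325448]
```

View pics/w4.png

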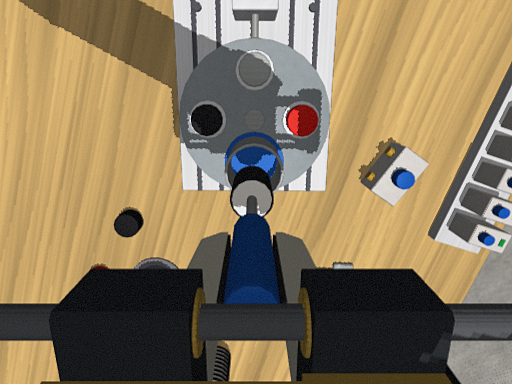

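The brush head is centred over the cup at (252,165) in the wrist view, within about 2 mm. I start the first down stroke.

>>> jog_arm(moves=[{"dx": 0.1, "dy": 0.15, "dz": 1, "wx": 0, "wy": 0, "wz": 0, "grip": 0}, {"dx": 0.1, "dy": 0.15, "dz": 2.5, "wx": 0, "wy": 0, "wz": 0, "grip": 0}, {"dx": 0.1, "dy": 0.15, "dz": 4, "wx": 0, "wy": 0, "wz": 0, "grip": 0}, {"dx": 0.1, "dy": 0.15, "dz": 5.5, "wx": 0, "wy": 0, "wz": 0, "grip": 0}, {"dx": 0.1, "dy": 0.15, "dz": 7, "wx": 0, "wy": 0, "wz": 0, "grip": 0}, {"dx": 0.1, "dy": 0.15, "dz": 8.5, "wx": 0, "wy": 0, "wz": 0, "grip": 0}, {"dx": 0.1, "dy": 0.15, "dz": 9.4, "wx": 0, "wy": 0, "wz": 0, "grip": 0}, {"dx": 0.1, "dy": 0.15, "dz": 9.8, "wx": 0, "wy": 0, "wz": 0, "grip": 0}, {"dx": 0.1, "dy": 0.15, "dz": 9.8, "wx": 0, "wy": 0, "wz": 0, "grip": 0}, {"dx": 0.1, "dy": 0.15, "dz": 9.8, "wx": 0, "wy": 0, "wz": 0, "grip": 0}])

```text
clock: 9.3
tool_pos: [0.5587, -0.0326, 0.2223]
ee_rot: [[-0.3, 0.954, -0.005], [0.954, 0.3, -0.002], [-0.0, -0.005, -1.0]]
force: [0.7, 0.6, -1.1]
width: 0.231
```

```bash
python3 - <<'E'
from h import *
tgt([.5588,-.0322,.222])
E
```

```text
t 9.3 tcp [ 0.5587 -0.0326  0.2223] F [ 0.7  0.6 -1.1] w 0.231 -> d [0.03 0.02 0.03] w [-0.005 -0.    -0.002]
```

>>> jog_arm(moves=[{"dx": 0, "dy": 0, "dz": -1.5, "wx": 0, "wy": 0, "wz": 0, "grip": 0}, {"dx": 0, "dy": 0, "dz": -3, "wx": 0, "wy": 0, "wz": 0, "grip": 0}, {"dx": 0, "dy": 0, "dz": -4.5, "wx": 0, "wy": 0, "wz": 0, "grip": 0}, {"dx": 0, "dy": 0, "dz": -4.8, "wx": 0, "wy": 0, "wz": 0, "grip": 0}, {"dx": 0, "dy": 0, "dz": -4.8, "wx": 0, "wy": 0, "wz": 0, "grip": 0}, {"dx": 0, "dy": 0, "dz": -4.8, "wx": 0, "wy": 0, "wz": 0, "grip": 0}, {"dx": 0, "dy": 0, "dz": -4.8, "wx": 0, "wy": 0, "wz": 0, "grip": 0}, {"dx": 0, "dy": 0, "dz": -4.8, "wx": 0, "wy": 0, "wz": 0, "grip": 0}, {"dx": 0, "dy": 0, "dz": -4.8, "wx": 0, "wy": 0, "wz": 0, "grip": 0}, {"dx": 0, "dy": 0, "dz": -4.8, "wx": 0, "wy": 0, "wz": 0, "grip": 0}])

```text
clock: 10.3
tool_pos: [0.5589, -0.0325, 0.27]
ee_rot: [[-0.3, 0.954, -0.005], [0.954, 0.3, -0.002], [0.0, -0.006, -1.0]]
force: [0.1, 0.5, -0.8]
width: 0.23
```

```bash
python3 - <<'E'
from h import *
tgt([.5588,-.0322,.222])
E
```

```text
t 10.3 tcp [ 0.5589 -0.0325  0.27  ] F [ 0.1  0.5 -0.8] w 0.23 -> d [0.03 0.03 4.8 ] w [-0.006 -0.    -0.002]
```

>>> jog_arm(moves=[{"dx": 0, "dy": 0, "dz": 1.5, "wx": 0, "wy": 0, "wz": 0, "grip": 0}, {"dx": 0, "dy": 0, "dz": 3, "wx": 0, "wy": 0, "wz": 0, "grip": 0}, {"dx": 0, "dy": 0, "dz": 4.2, "wx": 0, "wy": 0, "wz": 0, "grip": 0}, {"dx": 0, "dy": 0, "dz": 4.9, "wx": 0, "wy": 0, "wz": 0, "grip": 0}, {"dx": 0, "dy": 0, "dz": 4.9, "wx": 0, "wy": 0, "wz": 0, "grip": 0}, {"dx": 0, "dy": 0, "dz": 4.9, "wx": 0, "wy": 0, "wz": 0, "grip": 0}, {"dx": 0, "dy": 0, "dz": 4.9, "wx": 0, "wy": 0, "wz": 0, "grip": 0}, {"dx": 0, "dy": 0, "dz": 4.9, "wx": 0, "wy": 0, "wz": 0, "grip": 0}, {"dx": 0, "dy": 0, "dz": 4.9, "wx": 0, "wy": 0, "wz": 0, "grip": 0}, {"dx": 0, "dy": 0, "dz": 4.9, "wx": 0, "wy": 0, "wz": 0, "grip": 0}])

```text
clock: 11.3
tool_pos: [0.5587, -0.0326, 0.2213]
ee_rot: [[-0.3, 0.954, -0.005], [0.954, 0.3, -0.002], [-0.0, -0.005, -1.0]]
force: [-0.1, 0.4, -0.4]
width: 0.23
```

```bash
python3 - <<'E'
from h import *
tgt([.5588,-.0322,.27])
p=camera("scene"); cv2.imwrite("pics/s5.png",cv2.resize(p["img"][90:270,150:330],None,fx=3,fy=3))
E
```

```text
t 11.3 tcp [ 0.5587 -0.0326  0.2213] F [-0.1  0.4 -0.4] w 0.23 -> d [ 0.03 -0.01 -4.87] w [-0.005  0.    -0.002]
```

View pics/s5.png

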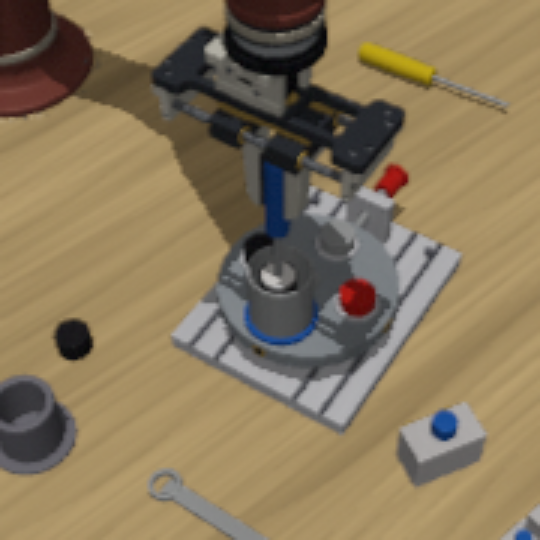

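The brush head sits inside the cup at (280,275), with its top just below the rim, as expected at the bottom. I draw it up the second time and out.

>>> jog_arm(moves=[{"dx": 0, "dy": 0, "dz": -1.5, "wx": 0, "wy": 0, "wz": 0, "grip": 0}, {"dx": 0, "dy": 0, "dz": -3.5, "wx": 0, "wy": 0, "wz": 0, "grip": 0}, {"dx": 0, "dy": 0, "dz": -5, "wx": 0, "wy": 0, "wz": 0, "grip": 0}, {"dx": 0, "dy": 0, "dz": -5, "wx": 0, "wy": 0, "wz": 0, "grip": 0}, {"dx": 0, "dy": 0, "dz": -5, "wx": 0, "wy": 0, "wz": 0, "grip": 0}, {"dx": 0, "dy": 0, "dz": -6.5, "wx": 0, "wy": 0, "wz": 0, "grip": 0}, {"dx": 0, "dy": 0, "dz": -8, "wx": 0, "wy": 0, "wz": 0, "grip": 0}, {"dx": 0, "dy": 0, "dz": -9.5, "wx": 0, "wy": 0, "wz": 0, "grip": 0}, {"dx": 0, "dy": 0, "dz": -10, "wx": 0, "wy": 0, "wz": 0, "grip": 0}, {"dx": 0, "dy": 0, "dz": -10, "wx": 0, "wy": 0, "wz": 0, "grip": 0}])

```text
clock: 12.35
tool_pos: [0.5591, -0.0324, 0.3208]
ee_rot: [[-0.3, 0.954, -0.005], [0.954, 0.3, -0.002], [0.0, -0.006, -1.0]]
force: [0.1, -0.2, -0.7]
width: 0.233
```

```bash
python3 - <<'E'
from h import *
tgt([.4765,-.273,.32])
E
```

```text
t 12.35 tcp [ 0.5591 -0.0324  0.3208] F [ 0.1 -0.2 -0.7] w 0.233 -> d [-20.47 -15.1    0.16] w [-0.006 -0.    -0.002]
```

>>> jog_arm(moves=[{"dx": -1.5, "dy": -1.1, "dz": 0, "wx": 0, "wy": 0, "wz": 0, "grip": 0}, {"dx": -4, "dy": -3, "dz": 0, "wx": 0, "wy": 0, "wz": 0, "grip": 0}, {"dx": -7, "dy": -5.3, "dz": 0, "wx": 0, "wy": 0, "wz": 0, "grip": 0}, {"dx": -10, "dy": -7.5, "dz": 0, "wx": 0, "wy": 0, "wz": 0, "grip": 0}, {"dx": -13, "dy": -9.8, "dz": 0, "wx": 0, "wy": 0, "wz": 0, "grip": 0}, {"dx": -16, "dy": -12, "dz": 0, "wx": 0, "wy": 0, "wz": 0, "grip": 0}, {"dx": -18.5, "dy": -14, "dz": 0, "wx": 0, "wy": 0, "wz": 0, "grip": 0}, {"dx": -20.2, "dy": -15, "dz": 0, "wx": 0, "wy": 0, "wz": 0, "grip": 0}, {"dx": -20.5, "dy": -15.1, "dz": 0.1, "wx": 0, "wy": 0, "wz": 0, "grip": 0}, {"dx": -20.5, "dy": -15.1, "dz": 0.1, "wx": 0, "wy": 0, "wz": 0, "grip": 0}])

```text
clock: 13.35
tool_pos: [0.4764, -0.2727, 0.3194]
ee_rot: [[-0.3, 0.954, -0.007], [0.954, 0.3, 0.0], [0.002, -0.007, -1.0]]
force: [-0.2, -0.5, -1.6]
width: 0.23
```

```bash
python3 - <<'E'
from h import *
tgt([.4765,-.273,.152])
s=observe();p=camera("wrist"); cv2.imwrite("pics/w6.png",p["img"])
TT=np.eye(4);TT[:3,:3]=s["ee_rot"];TT[:3,3]=s["tool_pos"];p["T"]=TT@p["T_tool_cam"]
for p in (p,camera("scene"),camera("top")):
    W=cloud(p); c=np.array([.4765,-.273]); d=np.hypot(W[...,0]-c[0],W[...,1]-c[1])
    q=W[(d<.05)&(abs(W[...,2]-.06)<.003)];print("rim",len(q),circ(q[:,:2],.027),circ(q[:,:2]))
    q=W[(d<.045)&(W[...,2]>.18)&(W[...,2]<.226)];print("head",len(q),circ(q[:,:2],.0165) if len(q)else 0)
E
```

```text
t 13.35 tcp [ 0.4764 -0.2727  0.3194] F [-0.2 -0.5 -1.6] w 0.23 -> d [-0.08  0.12 16.74] w [-0.007 -0.002 -0.003]
rim 635 [ 0.47629698 -0.27205284] [ 0.47629564 -0.27204746  0.02699348]
head 406 [ 0.47571133 -0.27354791]
rim 157 [ 0.47758046 -0.27202237] [ 0.47756678 -0.27200749  0.02712783]
head 177 [ 0.476614   -0.27217476]
rim 178 [ 0.4745076  -0.27288247] [ 0.4744887  -0.2728804   0.02687125]
head 119 [ 0.47603831 -0.27351022]
```

View pics/w6.png

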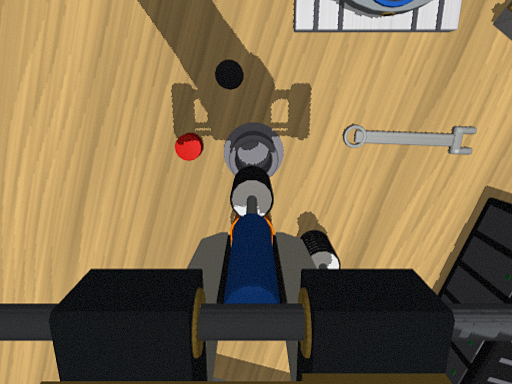

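The brush is centred over the empty stand at (252,152). I lower it in two parts, checking between, because the arm drifted on the last descent here.

>>> jog_arm(moves=[{"dx": 0, "dy": 0.1, "dz": 1, "wx": 0, "wy": 0, "wz": 0, "grip": 0}, {"dx": 0, "dy": 0.1, "dz": 2.5, "wx": 0, "wy": 0, "wz": 0, "grip": 0}, {"dx": 0, "dy": 0.1, "dz": 4.5, "wx": 0, "wy": 0, "wz": 0, "grip": 0}, {"dx": 0, "dy": 0.1, "dz": 6.5, "wx": 0, "wy": 0, "wz": 0, "grip": 0}, {"dx": 0, "dy": 0.1, "dz": 8.5, "wx": 0, "wy": 0, "wz": 0, "grip": 0}, {"dx": 0, "dy": 0.1, "dz": 10, "wx": 0, "wy": 0, "wz": 0, "grip": 0}, {"dx": 0, "dy": 0.1, "dz": 10.4, "wx": 0, "wy": 0, "wz": 0, "grip": 0}, {"dx": 0, "dy": 0.1, "dz": 10.5, "wx": 0, "wy": 0, "wz": 0, "grip": 0}, {"dx": 0, "dy": 0.1, "dz": 10.5, "wx": 0, "wy": 0, "wz": 0, "grip": 0}, {"dx": 0, "dy": 0.1, "dz": 10.5, "wx": 0, "wy": 0, "wz": 0, "grip": 0}])

```text
clock: 14.5
tool_pos: [0.4783, -0.2711, 0.2159]
ee_rot: [[-0.303, 0.953, -0.004], [0.953, 0.303, -0.001], [0.001, -0.004, -1.0]]
force: [-0.2, 0.5, -0.4]
width: 0.231
```

```bash
python3 - <<'E'
from h import *
tgt([.4763,-.2724,.152])
E
```

```text
t 14.5 tcp [ 0.4783 -0.2711  0.2159] F [-0.2  0.5 -0.4] w 0.231 -> d [-0.07 -0.21  6.39] w [-0.004 -0.001  0.001]
```

>>> jog_arm(moves=[{"dx": -0.1, "dy": -0.2, "dz": 1, "wx": 0, "wy": 0, "wz": 0, "grip": 0}, {"dx": -0.1, "dy": -0.2, "dz": 2, "wx": 0, "wy": 0, "wz": 0, "grip": 0}, {"dx": -0.1, "dy": -0.2, "dz": 3, "wx": 0, "wy": 0, "wz": 0, "grip": 0}, {"dx": -0.1, "dy": -0.2, "dz": 4, "wx": 0, "wy": 0, "wz": 0, "grip": 0}, {"dx": -0.1, "dy": -0.2, "dz": 5, "wx": 0, "wy": 0, "wz": 0, "grip": 0}, {"dx": -0.1, "dy": -0.2, "dz": 5.7, "wx": 0, "wy": 0, "wz": 0, "grip": 0}, {"dx": -0.1, "dy": -0.2, "dz": 6.2, "wx": 0, "wy": 0, "wz": 0, "grip": 0}, {"dx": -0.1, "dy": -0.2, "dz": 6.4, "wx": 0, "wy": 0, "wz": 0, "grip": 0}, {"dx": -0.1, "dy": -0.2, "dz": 6.4, "wx": 0, "wy": 0, "wz": 0, "grip": 0}, {"dx": -0.1, "dy": -0.2, "dz": 6.4, "wx": 0, "wy": 0, "wz": 0, "grip": 0}])

```text
clock: 15.5
tool_pos: [0.4767, -0.2728, 0.1522]
ee_rot: [[-0.303, 0.953, -0.003], [0.953, 0.303, -0.001], [-0.0, -0.004, -1.0]]
force: [-0.0, 0.0, -0.1]
width: 0.235
```

```bash
python3 - <<'E'
from h import *
tgt([.4763,-.2724,.151])
p=camera("scene"); cv2.imwrite("pics/s7.png",cv2.resize(p["img"][150:300,90:240],None,fx=3.5,fy=3.5))
E
```

```text
t 15.5 tcp [ 0.4767 -0.2728  0.1522] F [-0.   0.  -0.1] w 0.235 -> d [ 0.05 -0.03  0.12] w [-0.004  0.     0.001]
```

View pics/s7.png

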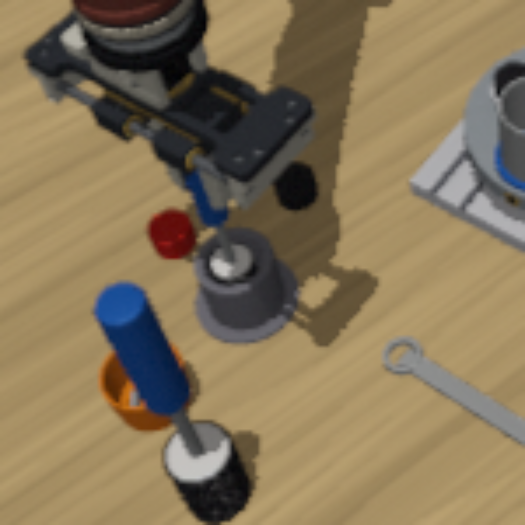

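The brush head is in the stand at (232,262). I release it about 1 mm lower.

>>> jog_arm(moves=[{"dx": 0, "dy": 0, "dz": 0.1, "wx": 0, "wy": 0, "wz": 0, "grip": 0}, {"dx": 0, "dy": 0, "dz": 0.1, "wx": 0, "wy": 0, "wz": 0, "grip": 0}, {"dx": 0, "dy": 0, "dz": 0.1, "wx": 0, "wy": 0, "wz": 0, "grip": 2.6}, {"dx": 0, "dy": 0, "dz": 0.1, "wx": 0, "wy": 0, "wz": 0, "grip": 3.2}, {"dx": 0, "dy": 0, "dz": 0.1, "wx": 0, "wy": 0, "wz": 0, "grip": 4}, {"dx": 0, "dy": 0, "dz": 0.1, "wx": 0, "wy": 0, "wz": 0, "grip": 5}, {"dx": 0, "dy": 0, "dz": 0.1, "wx": 0, "wy": 0, "wz": 0, "grip": 6}, {"dx": 0, "dy": 0, "dz": 0.1, "wx": 0, "wy": 0, "wz": 0, "grip": 7}, {"dx": 0, "dy": 0, "dz": 0.1, "wx": 0, "wy": 0, "wz": 0, "grip": 8}, {"dx": 0, "dy": 0, "dz": 0.1, "wx": 0, "wy": 0, "wz": 0, "grip": 9.3}])

```text
clock: 16.55
tool_pos: [0.4767, -0.2729, 0.1513]
ee_rot: [[-0.304, 0.953, -0.003], [0.953, 0.304, -0.001], [-0.0, -0.004, -1.0]]
force: [0.5, 0.1, -0.3]
width: 0.81
```

```bash
python3 - <<'E'
from h import *
tgt([.4763,-.2724,.31])
p=camera("wrist"); cv2.imwrite("pics/w8.png",p["img"])
E
```

```text
t 16.55 tcp [ 0.4767 -0.2729  0.1513] F [ 0.5  0.1 -0.3] w 0.81 -> d [  0.05  -0.08 -15.87] w [-0.004  0.     0.001]
```

View pics/w8.png

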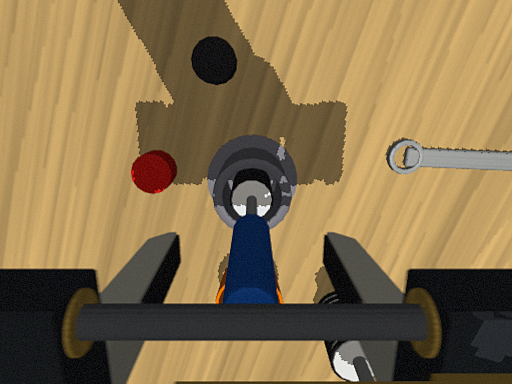

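The brush stands upright between the open fingers at (250,260). I go straight up.

>>> jog_arm(moves=[{"dx": 0, "dy": 0, "dz": -1, "wx": 0, "wy": 0, "wz": 0, "grip": 9.3}, {"dx": 0, "dy": 0, "dz": -3, "wx": 0, "wy": 0, "wz": 0, "grip": 9.3}, {"dx": 0, "dy": 0, "dz": -5, "wx": 0, "wy": 0, "wz": 0, "grip": 9.3}, {"dx": 0, "dy": 0, "dz": -7.5, "wx": 0, "wy": 0, "wz": 0, "grip": 9.3}, {"dx": 0, "dy": 0, "dz": -10, "wx": 0, "wy": 0, "wz": 0, "grip": 9.3}, {"dx": 0, "dy": 0, "dz": -12.5, "wx": 0, "wy": 0, "wz": 0, "grip": 9.3}, {"dx": 0, "dy": 0, "dz": -15, "wx": 0, "wy": 0, "wz": 0, "grip": 9.3}, {"dx": 0, "dy": 0, "dz": -16, "wx": 0, "wy": 0, "wz": 0, "grip": 9.3}, {"dx": 0, "dy": 0, "dz": -16, "wx": 0, "wy": 0, "wz": 0, "grip": 9.3}, {"dx": 0, "dy": 0, "dz": -16, "wx": 0, "wy": 0, "wz": 0, "grip": 9.3}])

```text
clock: 17.6
tool_pos: [0.4768, -0.2722, 0.3104]
ee_rot: [[-0.304, 0.953, -0.005], [0.953, 0.304, -0.0], [0.001, -0.005, -1.0]]
force: [-0.5, 0.7, 0.0]
width: 1.002
```

```bash
python3 - <<'E'
from h import *
X=np.array([.302,-.953]); cup=np.array([.5588,-.0322]); k=cup-.215*X; print(k)
tgt([*k,.25])
p=camera("scene"); W=cloud(p)
d=np.hypot(W[...,0]-.4765,W[...,1]+.2725)
for lo in (.12,.14,.16,.18):
    q=W[(d<.03)&(W[...,2]>lo)&(W[...,2]<lo+.02)]; print(circ(q[:,:2],.011).round(4),len(q))
print(np.percentile(W[(d<.03)&(W[...,2]<.23)][:,2],99))
E
```

```text
[0.49387  0.172695]
t 17.6 tcp [ 0.4768 -0.2722  0.3104] F [-0.5  0.7  0. ] w 1.002 -> d [41.87 15.16  6.02] w [-0.005 -0.001  0.001]
[ 0.4763 -0.2739] 36
[ 0.4765 -0.2739] 41
[ 0.4763 -0.2736] 44
[ 0.4762 -0.2735] 51
0.2060189734555031
```

The brush stands upright in the stand, with its top at 0.206 m. Next is the knob.

>>> jog_arm(moves=[{"dx": 3, "dy": 1.5, "dz": 0, "wx": 0, "wy": 0, "wz": 0, "grip": 9.3}, {"dx": 7.5, "dy": 4, "dz": 0, "wx": 0, "wy": 0, "wz": 0, "grip": 9.3}, {"dx": 12, "dy": 6.5, "dz": 0, "wx": 0, "wy": 0, "wz": 0, "grip": 9.3}, {"dx": 16.5, "dy": 8.5, "dz": 1, "wx": 0, "wy": 0, "wz": 0, "grip": 9.3}, {"dx": 21, "dy": 10.5, "dz": 2, "wx": 0, "wy": 0, "wz": 0, "grip": 9.3}, {"dx": 25.5, "dy": 12, "dz": 3, "wx": 0, "wy": 0, "wz": 0, "grip": 9.3}, {"dx": 30, "dy": 13, "dz": 4, "wx": 0, "wy": 0, "wz": 0, "grip": 9.3}, {"dx": 34.5, "dy": 14, "dz": 5, "wx": 0, "wy": 0, "wz": 0, "grip": 9.3}, {"dx": 39, "dy": 14.8, "dz": 6, "wx": 0, "wy": 0, "wz": 0, "grip": 9.3}, {"dx": 41.9, "dy": 15.2, "dz": 6, "wx": 0, "wy": 0, "wz": 0, "grip": 9.3}])

```text
clock: 18.65
tool_pos: [0.4911, 0.1772, 0.2469]
ee_rot: [[-0.308, 0.951, -0.012], [0.951, 0.308, -0.0], [0.003, -0.012, -1.0]]
force: [0.5, 0.1, 0.7]
width: 1.002
```

```bash
python3 - <<'E'
from h import *
tgt([.4939,.1727,.036])
s=observe();p=camera("wrist"); cv2.imwrite("pics/w9.png",p["img"])
TT=np.eye(4);TT[:3,:3]=s["ee_rot"];TT[:3,3]=s["tool_pos"];p["T"]=TT@p["T_tool_cam"]
X=np.array([.302,-.953]);Y=np.array([.953,.302])
for p in (p,camera("scene"),camera("top")):
    W=cloud(p); im=p["img"].astype(int); b,g,r=im[...,0],im[...,1],im[...,2]
    red=(r>2*g)&(r>2*b)&(r>60)&(np.hypot(W[...,0]-.494,W[...,1]-.173)<.04)
    q=W[red]; e=q[:,:2]-[.4939,.1727]; a=e@X; c=e@Y
    print(len(q),"along",np.percentile(a,[1,50,99]).round(4),"across",np.percentile(c,[1,50,99]).round(4),"z",np.percentile(q[:,2],[1,99]).round(4))
E
```

```text
t 18.65 tcp [0.4911 0.1772 0.2469] F [0.5 0.1 0.7] w 1.002 -> d [-0.58  0.37 21.09] w [-0.012 -0.003  0.006]
690 along [-0.0195 -0.007   0.0103] across [-0.0098  0.0011  0.0128] z [0.0424 0.0703]
87 along [-0.0191 -0.0014  0.0166] across [-0.038   0.0046  0.0366] z [0.0504 0.4691]
588 along [-0.0371 -0.0013  0.0331] across [-0.038  -0.006   0.0291] z [0.0595 0.6354]
```

View pics/w9.png

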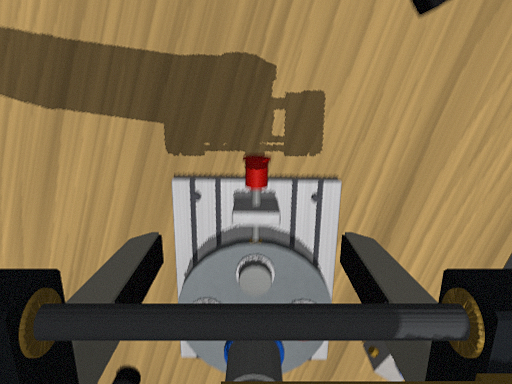

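The wrist picture shows the red knob at (257,172), square between the fingers and level with the plan. The depth agrees to about 1 mm, so I descend in two parts.

>>> jog_arm(moves=[{"dx": -0.1, "dy": 0.2, "dz": 1, "wx": -0.01, "wy": 0, "wz": 0.006, "grip": 9.3}, {"dx": -0.2, "dy": 0.4, "dz": 3, "wx": -0.01, "wy": 0, "wz": 0.006, "grip": 9.3}, {"dx": -0.3, "dy": 0.4, "dz": 5, "wx": -0.01, "wy": 0, "wz": 0.006, "grip": 9.3}, {"dx": -0.3, "dy": 0.4, "dz": 7.5, "wx": -0.01, "wy": 0, "wz": 0.006, "grip": 9.3}, {"dx": -0.3, "dy": 0.4, "dz": 10, "wx": -0.01, "wy": 0, "wz": 0.006, "grip": 9.3}, {"dx": -0.3, "dy": 0.4, "dz": 12, "wx": -0.01, "wy": 0, "wz": 0.006, "grip": 9.3}, {"dx": -0.3, "dy": 0.4, "dz": 13, "wx": -0.01, "wy": 0, "wz": 0.006, "grip": 9.3}, {"dx": -0.3, "dy": 0.4, "dz": 13, "wx": -0.01, "wy": 0, "wz": 0.006, "grip": 9.3}, {"dx": -0.3, "dy": 0.4, "dz": 13, "wx": -0.01, "wy": 0, "wz": 0.006, "grip": 9.3}, {"dx": -0.3, "dy": 0.4, "dz": 13, "wx": -0.01, "wy": 0, "wz": 0.006, "grip": 9.3}])

```text
clock: 19.8
tool_pos: [0.4968, 0.1738, 0.1192]
ee_rot: [[-0.303, 0.953, 0.003], [0.953, 0.303, 0.003], [0.002, 0.003, -1.0]]
force: [-0.3, -0.0, -0.6]
width: 1.003
```

```bash
python3 - <<'E'
from h import *
tgt([.4930,.1756,.036])
s=observe();p=camera("wrist"); cv2.imwrite("pics/w10.png",p["img"])
TT=np.eye(4);TT[:3,:3]=s["ee_rot"];TT[:3,3]=s["tool_pos"];p["T"]=TT@p["T_tool_cam"]
X=np.array([.302,-.953]);Y=np.array([.953,.302])
W=cloud(p); im=p["img"].astype(int); b,g,r=im[...,0],im[...,1],im[...,2]
red=(r>2*g)&(r>2*b)&(r>60)&(np.hypot(W[...,0]-.494,W[...,1]-.173)<.04)
q=W[red]; e=q[:,:2]-[.4939,.1727]; a=e@X; c=e@Y
print(len(q),"along",np.percentile(a,[1,50,99]).round(4),"across",np.percentile(c,[1,50,99]).round(4),"z",np.percentile(q[:,2],[1,99]).round(4))
E
```

```text
t 19.8 tcp [0.4968 0.1738 0.1192] F [-0.3 -0.  -0.6] w 1.003 -> d [ 0.27 -0.34  8.32] w [ 0.003 -0.002  0.   ]
1806 along [-0.0195 -0.0064  0.0132] across [-0.012   0.0007  0.0134] z [0.0467 0.0703]
```

View pics/w10.png

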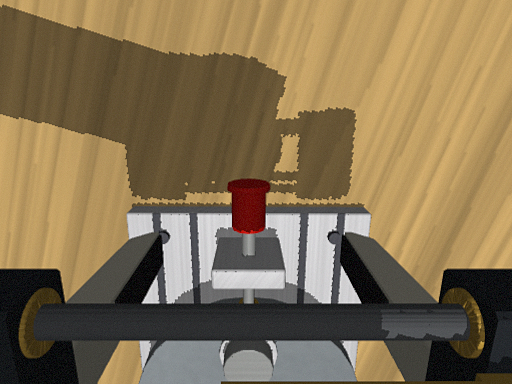

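>>> jog_arm(moves=[{"dx": 0.3, "dy": -0.3, "dz": 1, "wx": 0, "wy": 0, "wz": 0, "grip": 9.3}, {"dx": 0.3, "dy": -0.3, "dz": 2.5, "wx": 0, "wy": 0, "wz": 0, "grip": 9.3}, {"dx": 0.3, "dy": -0.3, "dz": 4, "wx": 0, "wy": 0, "wz": 0, "grip": 9.3}, {"dx": 0.3, "dy": -0.3, "dz": 5.5, "wx": 0, "wy": 0, "wz": 0, "grip": 9.3}, {"dx": 0.3, "dy": -0.3, "dz": 7, "wx": 0, "wy": 0, "wz": 0, "grip": 9.3}, {"dx": 0.3, "dy": -0.3, "dz": 8, "wx": 0, "wy": 0, "wz": 0, "grip": 9.3}, {"dx": 0.3, "dy": -0.3, "dz": 8.3, "wx": 0, "wy": 0, "wz": 0, "grip": 9.3}, {"dx": 0.3, "dy": -0.3, "dz": 8.3, "wx": 0, "wy": 0, "wz": 0, "grip": 9.3}, {"dx": 0.3, "dy": -0.3, "dz": 8.3, "wx": 0, "wy": 0, "wz": 0, "grip": 7}, {"dx": 0.3, "dy": -0.3, "dz": 8.3, "wx": 0, "wy": 0, "wz": 0, "grip": 5}])

```text
clock: 20.85
tool_pos: [0.4937, 0.1763, 0.0369]
ee_rot: [[-0.303, 0.953, 0.004], [0.953, 0.303, 0.004], [0.002, 0.005, -1.0]]
force: [0.2, -0.6, 0.5]
width: 0.873
```

```bash
python3 - <<'E'
from h import *
tgt([.4935,.1757,.036])
E
```

```text
t 20.85 tcp [0.4937 0.1763 0.0369] F [ 0.2 -0.6  0.5] w 0.873 -> d [-0.06 -0.04  0.09] w [ 0.005 -0.002  0.   ]
```

>>> jog_arm(moves=[{"dx": 0, "dy": 0, "dz": 0.1, "wx": 0, "wy": 0, "wz": 0, "grip": 5}, {"dx": 0, "dy": 0, "dz": 0.1, "wx": 0, "wy": 0, "wz": 0, "grip": 3}, {"dx": 0, "dy": 0, "dz": 0.1, "wx": 0, "wy": 0, "wz": 0, "grip": 0}, {"dx": 0, "dy": 0, "dz": 0.1, "wx": 0, "wy": 0, "wz": 0, "grip": 0}, {"dx": 0, "dy": 0, "dz": 0.1, "wx": 0, "wy": 0, "wz": 0, "grip": 0}, {"dx": 0, "dy": 0, "dz": 0.1, "wx": 0, "wy": 0, "wz": 0, "grip": 0}, {"dx": 0, "dy": 0, "dz": 0.1, "wx": 0, "wy": 0, "wz": 0, "grip": 0}, {"dx": 0, "dy": 0, "dz": 0.1, "wx": 0, "wy": 0, "wz": 0, "grip": 0}, {"dx": 0, "dy": 0, "dz": 0.1, "wx": 0, "wy": 0, "wz": 0, "grip": 0}, {"dx": 0, "dy": 0, "dz": 0.1, "wx": 0, "wy": 0, "wz": 0, "grip": 0}])

```text
clock: 21.85
tool_pos: [0.4942, 0.1765, 0.0359]
ee_rot: [[-0.303, 0.953, 0.005], [0.953, 0.303, 0.004], [0.002, 0.006, -1.0]]
force: [1.9, 0.3, -1.1]
width: 0.252
```

```bash
python3 - <<'E'
from h import *
tgt([.4935,.1757,.036])
p=camera("wrist"); cv2.imwrite("pics/w11.png",p["img"])
E
```

```text
t 21.85 tcp [0.4942 0.1765 0.0359] F [ 1.9  0.3 -1.1] w 0.252 -> d [-0.05 -0.09 -0.01] w [ 0.006 -0.002  0.   ]
```

View pics/w11.png

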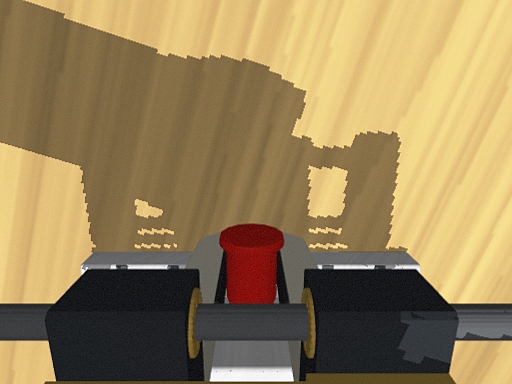

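The fingers grip the red cylinder inside its flange at (250,260), opening 23.4 mm. I pull out along tool +x.

>>> jog_arm(moves=[{"dx": 0.2, "dy": 0, "dz": 0, "wx": 0, "wy": 0, "wz": 0, "grip": 0}, {"dx": 0.5, "dy": 0, "dz": 0, "wx": 0, "wy": 0, "wz": 0, "grip": 0}, {"dx": 0.8, "dy": 0, "dz": 0, "wx": 0, "wy": 0, "wz": 0, "grip": 0}, {"dx": 1.1, "dy": 0, "dz": 0, "wx": 0, "wy": 0, "wz": 0, "grip": 0}, {"dx": 1.4, "dy": 0, "dz": 0, "wx": 0, "wy": 0, "wz": 0, "grip": 0}, {"dx": 1.7, "dy": 0, "dz": 0, "wx": 0, "wy": 0, "wz": 0, "grip": 0}, {"dx": 1.9, "dy": 0, "dz": 0, "wx": 0, "wy": 0, "wz": 0, "grip": 0}, {"dx": 2.0, "dy": 0, "dz": 0, "wx": 0, "wy": 0, "wz": 0, "grip": 0}, {"dx": 2.0, "dy": 0, "dz": 0, "wx": 0, "wy": 0, "wz": 0, "grip": 0}, {"dx": 2.0, "dy": 0, "dz": 0, "wx": 0, "wy": 0, "wz": 0, "grip": 0}])

```text
clock: 22.9
tool_pos: [0.4892, 0.1925, 0.0359]
ee_rot: [[-0.301, 0.954, 0.006], [0.954, 0.301, 0.0], [-0.002, 0.006, -1.0]]
force: [3.4, -7.1, -2.3]
width: 0.252
```

```bash
python3 - <<'E'
from h import *
s=observe(); X=np.array([.302,-.953]); print("pulled",-(s["tool_pos"][:2]-[.4942,.1765])@X*1000,"Fx",s["force"][:2]@X)
p=camera("wrist"); cv2.imwrite("pics/w12.png",p["img"])
TT=np.eye(4);TT[:3,:3]=s["ee_rot"];TT[:3,3]=s["tool_pos"];p["T"]=TT@p["T_tool_cam"]
W=cloud(p); im=p["img"].astype(int); b,g,r=im[...,0],im[...,1],im[...,2]
red=(r>2*g)&(r>2*b)&(r>60)&(np.hypot(W[...,0]-.49,W[...,1]-.185)<.06)
q=W[red]; a=(q[:,:2]-[.4939,.1727])@X; print("along",np.percentile(a,[1,50,99]).round(4))
E
```

```text
pulled 16.71255567664106 Fx 7.803134358452063
along [-0.0488 -0.027  -0.0059]
```

View pics/w12.png

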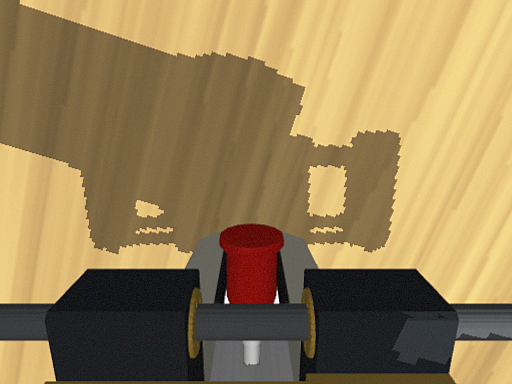

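It has pulled about 16.7 mm against 7.8 N of spring force, with no slip. The arm yields under load, so I command further to reach the stop.

>>> jog_arm(moves=[{"dx": 0.4, "dy": 0, "dz": 0, "wx": 0, "wy": 0, "wz": 0, "grip": 0}, {"dx": 0.5, "dy": 0, "dz": 0, "wx": 0, "wy": 0, "wz": 0, "grip": 0}, {"dx": 0.6, "dy": 0, "dz": 0, "wx": 0, "wy": 0, "wz": 0, "grip": 0}, {"dx": 0.7, "dy": 0, "dz": 0, "wx": 0, "wy": 0, "wz": 0, "grip": 0}, {"dx": 0.8, "dy": 0, "dz": 0, "wx": 0, "wy": 0, "wz": 0, "grip": 0}, {"dx": 0.9, "dy": 0, "dz": 0, "wx": 0, "wy": 0, "wz": 0, "grip": 0}, {"dx": 0.9, "dy": 0, "dz": 0, "wx": 0, "wy": 0, "wz": 0, "grip": 0}, {"dx": 0.9, "dy": 0, "dz": 0, "wx": 0, "wy": 0, "wz": 0, "grip": 0}, {"dx": 0.9, "dy": 0, "dz": 0, "wx": 0, "wy": 0, "wz": 0, "grip": 0}, {"dx": 0.9, "dy": 0, "dz": 0, "wx": 0, "wy": 0, "wz": 0, "grip": 0}])

```text
clock: 23.95
tool_pos: [0.4882, 0.1956, 0.0359]
ee_rot: [[-0.297, 0.955, 0.009], [0.955, 0.297, -0.006], [-0.009, 0.007, -1.0]]
force: [4.0, -11.0, -0.9]
width: 0.249
```

```bash
cat > chk.py <<'E'
from h import *
s=observe(); X=np.array([.302,-.953]); print("pulled",-(s["tool_pos"][:2]-[.4942,.1765])@X*1000,"Fx",s["force"][:2]@X,s["width"],s["clock"])
p=camera("wrist"); cv2.imwrite("pics/w13.png",p["img"])
p=camera("scene"); cv2.imwrite("pics/s13.png",cv2.resize(p["img"][90:320,90:380],None,fx=2.6,fy=2.6))
E
python3 chk.py
```

```text
pulled 20.000577335788602 Fx 11.64621619679187 0.2487369349289136 23.95
```

View pics/w13.png

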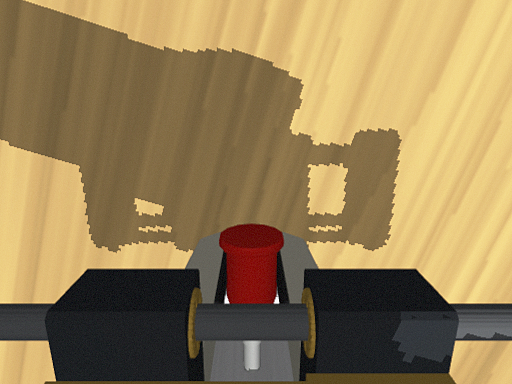

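View pics/s13.png

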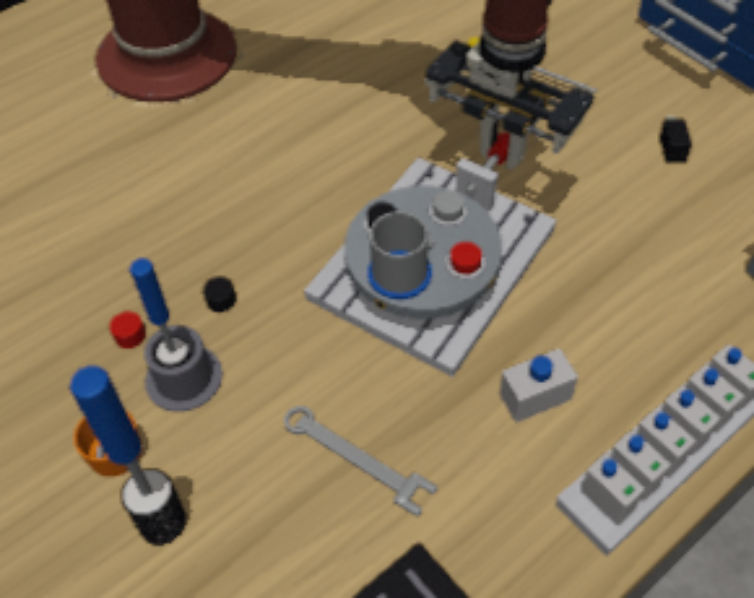

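The plunger is out 20.0 mm and the pull of 11.6 N is above the spring's 9 N maximum, so it is at the hard stop. The brush stands in its stand at (175,345). I hand in.

```bash
python3 -c "
from h import *
print(hand_in())
try:
    s=observe(); print(s['clock'],s['tool_pos'],s['force'],s['width'])
except Exception as e: print(e)"
```

```text
the job is handed in; nothing more can be done
None
the job is handed in; nothing more can be done
```

I cleaned the cup with two full strokes, put the smaller brush back in its stand, pulled the plunger out to its stop, and handed in still holding the knob. The robot's clock read about 24 s of the 58 s allowed. The hand-in gives no verdict.

- **Cup:** on both down strokes the brush end reached about 5–6 mm above the cup floor. On both up strokes I drew it to near the rim, stopping about 54–55 mm above the floor. These heights come from the tool position and the grip offset, not a direct reading.
- **Brush:** after I let go, depth readings showed it upright, about 1.5 mm off the stand's axis, with its top at 0.206 m. It was still standing in the last scene picture.
- **Plunger:** the last check showed 20.0 mm of travel and a pull of 11.6 N, above the spring's 9 N maximum, so it is against the hard stop. The fingers were on the knob with no slip.
- **Bystanders:** those in view looked in place in the last pictures; I did not measure them again.

On the first descent to the brush the arm settled about 12 mm off the commanded pose, with no contact force. I corrected it before gripping and did not find the cause. Later position errors were usually 1–2 mm and at most about 5 mm, and I corrected them as I went. The first pull stopped at about 16.7 mm because the arm yielded under the spring load, so I pulled again to the stop.

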